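# Fit the handwheel to the valve and close it

## Task

Fit the loose handwheel on the bench valve's splined stem: press it on gently while rocking it to and fro until the teeth mesh and it slides fully home on the stem's collar, never forcing it. Then turn it clockwise (seen from above) until the valve stops, fully closed, and let go, leaving the wheel on. Leave the other things on the bench where they are.

Things in the scene. Friction and masses are not known exactly. Their poses are not given: they have to be found in the camera images.
- handwheel: Loose handwheel, 0.2 to 0.3 kg, standing on its hub on the worktop, 67 mm tall. Origin: centre of the hub's underside, z up along its axis. Round aluminium hub 40 mm in diameter up to z = 38 mm; grey round rim, 94 mm over all, 10 mm thick, centred at z = 24 mm, on four spokes; a square boss on top.
- boss (a point): Centre of the handwheel's square boss, 52.5 mm above its underside: the place to grip, from above. The boss is 26 x 26 mm, from z = 38 to 67 mm of the wheel, its faces square to the wheel's x and y.
- bore (a point): Centre of the mouth of the wheel's splined bore (same as the wheel's origin). Blind, 32 mm deep. A round bore 20 mm in diameter with four straight grooves 5.8 mm wide, out to a 30 mm circle, over the whole depth: on the wheel's +x, +y, -x and -y.
- valve: Steel bench valve, fixed: 84 x 84 mm foot plate, round body, hose unions along its own y, vertical stem on top. Origin: centre of the underside of the foot plate, z up.
- valve_seat (a point): On the stem's axis at the top of its collar (40 mm in diameter), 70 mm above the worktop: the hub's underside rests here when home. Above it: four outer teeth 4 mm wide, 27 mm over the crests, 90 degrees apart, 14 mm tall; then a plain pilot 18 mm in diameter up to 24 mm. Out of mesh, the wheel stops with its underside 14 mm above this point.
- stem_tip (a point): Top of the stem, 31 mm above valve_seat: the nose tapers from 18 mm to 8 mm in diameter over the last 7 mm. It enters the bore with 1 mm play all round. The teeth mesh within some 4 degrees either side of true, every 90 degrees. At what angle the stem's teeth stand is not known: neither the valve's yaw nor joint stem tells it.
- stem (a joint): Turn of the valve stem in rad, growing clockwise seen from above: 0 open, 1.2 the hard stop, fully closed; starts between 0 and 0.25. It stays where it is left; turning takes about 0.25 N m, so teeth pressed together lightly (10 N) out of mesh do not drag it along.
- spanner: Bystander: double open-ended spanner 114 x 16 x 5 mm lying flat. Origin under its middle, long axis y.
- beaker: Bystander: small empty glass beaker, 46 mm wide, 58 mm tall. Origin at the centre of its underside.
- timer: Bystander: flat digital timer 62 x 66 x 16 mm. Origin at the centre of its underside.
- dish: Bystander: flat round dish, 64 mm wide, 13 mm tall. Origin at the centre of its underside.
Mind the look-alikes: they are no part of the job. Leave any yellow look-alike of the valve alone. What is shaped like the handwheel but yellow is not meant.

How it is judged (in metres and radians):
On the way, in this order (a step that is already met when the one before it is completed fails the run):
1. the handwheel is fully home on the stem's collar, meshed, with the valve not yet closed (z of handwheel in the frame of valve_seat below 0.003 m and horizontal distance between handwheel and valve_seat below 0.003 m and angle between handwheel's own z axis and vertical below 0.08 rad and value of joint stem below 1.1 rad), for 0.2 s.
2. the valve is turned shut (value of joint stem above 1.1 rad), for 0.2 s.
At the end, for the whole second after the job is handed in: The handwheel is on the stem, its underside within 3 mm of the collar's face and within 3 mm of the stem's axis, upright within 0.08 rad, at rest; the stem is turned past 1.1 rad (closed) (z of handwheel in the frame of valve_seat below 0.003 m and horizontal distance between handwheel and valve_seat below 0.003 m and angle between handwheel's own z axis and vertical below 0.08 rad and value of joint stem above 1.1 rad and linear speed of handwheel below 0.01 m/s); the robot touches nothing.
It fails at once if the handwheel is forced on: it bears on the valve with more than 35 N before it is home (contact force between handwheel and valve above 35 N and z of handwheel in the frame of valve_seat above 0.003 m).
It fails at once if a bystander (spanner, beaker, timer or dish) is moved more than 30 mm (distance of any of spanner, beaker, timer, dish from where it was at the start of the episode above 0.03 m).
It also fails if it takes over 67 s, if anything falls off the work surface, if the arm or the gripper's body presses on something with over 40 N, if the wrist force passes 120 N, or if a joint passes its speed limit or range.

## Robot

A 6-joint arm with a two-finger parallel gripper is mounted at the origin on a cart in front of the work surface, level with it; the furniture and walls round the work are solid. World frame = base frame: x ahead of the robot, y to its left, z up, the work surface at z = 0. Lengths are in m, angles in degrees, forces in N, time in s.
With the tool pointing down it reaches from about 0.3 to 0.75 m from the base axis. Payload 8.5 kg.
Tool frame: the origin (TCP) lies midway between the tips of the shut fingers; the grasp point (between the pads) lies 19 mm behind it; y points along the fingers, x is the direction in which the jaws open and shut, and the axes are right-handed (so a half turn about y gives the same grasp; the last joint's range is limited). The gripper opens to 85 mm and grips with 20 to 120 N. Pads are 22 mm wide; open, the fingers measure 114 mm over their backs; the gripper's body (76 mm by 85 mm) begins 54 mm behind the grasp point. The pads swing forward as they close: fully open they stand 13 mm farther back than shut.
Start: joints at [52.867, 21.807, 74.336, -0, 83.858, -12.336], TCP at [0.231, 0.499, 0.231] pointing down, gripper open.
Joint ranges: [-178.18, 178.18], [-50.72, 133.34], [12.68, 142.11], [-81.47, 261.47], [9.98, 163.14], [-165.26, 165.26]. Speed limits (degrees/s): [136.94, 136.94, 180, 180, 180, 180].

## Interface

Orientations are given as a 3x3 rotation matrix whose columns are the frame's x, y, z axes.
In Python, from rig import env gives the robot as it stands.
- The arm moves only by the tool carry_out, never from a script. Its argument "plan" is a list of rows, each a list of 3 entries, a list of its own where there are three numbers: the shift along the tool's x, y, z in m, then the turn, a rotation vector about the tool's x, y, z in degrees, then the finger opening in m, from 0 to 0.0854. In form: [[[dx, dy, dz], [ax, ay, az], jaw], ...]. A call has 1 to 8 rows; each row shifts and turns the commanded pose from where the row before left it, along the tool's axes as they then stand; what a row does not reach is not made up. A row lasts 1/8 s, in which the tool goes at most 62.5 mm and 10.7 degrees, less where a joint would pass 70% of its speed; a pose out of reach is approached as far as the arm can. A call is refused whole if a number of a shift passes 0.0625 or a number of a turn 10.7, either way. A call with a gripper value outside its range is refused whole. The fingers move at their own pace and stop on an object; "force" is the grip in N (left out, the last holds). Time passes only in rows, so rows that do not move let the fingers close. It gives the time, the measured TCP pose, the force and the opening at its end, in the units of the state.
- env.observe(): the state, without advancing time (a new reading comes with each control period).
- env.get_image(name): name is "side" or "top"; returns a dict with "image" (400x640x3 uint8, red, green, blue), "vfov" (degrees; the focal length in pixels is half the picture's height over the tangent of half this angle, whatever the lens; pixels are square), "cx", "cy" (the principal point, pixels), "rvec" (rotation vector, rad) and "tvec" (3), from world to camera coordinates, as OpenCV has them. Camera axes: x right, y down, z forward; pixel columns grow to the right and rows downward; lengths in m; the calibration is good to about 2 mm. A picture is of the moment at which its call begins. There is no depth.
- env.close_job(): hands the job in, once; it reports no verdict.
Trained networks look in a picture, given as the dict that the camera call returned (one of the last four; its "shot" number tells which), for a name from the list of things; names that differ only in an ending like _2 or _b are one class to them, and where a whole thing is asked for, a point or a joint stands for the part that bears it (a point fixed in the world has none). Each returns a list of dicts, best first, with "conf" (0 to 1); they miss things now and then, are a little off and sometimes report something else, mostly with a low value. They report only what shows in the picture. A call takes as long as a camera call. They do not tell look-alikes from the thing itself.
- env.outline_of(target, picture): "mask" (400x640 bool, what is visible of it) and "pixel" ([row, column] in pixels, amid what is visible of it).
The state is a dict: "time_s": time; "q": joint angles; "qvel": joint speeds; "joint_efforts": joint torques, N m; "position": TCP position; "tool_rot": TCP orientation; "ft_force": force on the tool from outside, world axes, zero at the start; "wrist_torque": the same for the moment, N m; "grip_width": finger opening in m.
Only numpy, scipy, OpenCV 4.12 (cv2) and the standard library are available. Lean on these libraries where they do the work, as an engineer would, in place of code of your own. Each camera call takes 0.05 s, during which the arm holds its last target.

## Working session

There is one attempt and no reset: what is moved stays moved. The work goes in short steps, Python scripts to look and compute and a tool call to move; the robot and the scene stay as the last step left them, time stands still between calls to the robot, and variables do not carry over. Pictures are saved under pics/ and viewed, and the job is handed in when it is done.

Besides the shell and the picture viewer there is one more tool, called after "Call:" by a JSON object that holds its "name" and its "arguments", one argument or row to a line. carry_out: Moves the arm, as the interface text tells. Its arguments: {"type":"object","properties":{"plan":{"type":"array","items":{"type":"array"}},"force":{"type":"number"}},"required":["plan"]}

```bash
ls; mkdir -p pics; cat > h.py <<'E'
from rig import env
import numpy as np, cv2
def save(n,im): cv2.imwrite('pics/'+n,cv2.cvtColor(im,cv2.COLOR_RGB2BGR))
def cam(p):
    f=200/np.tan(np.radians(p['vfov'])/2); R,_=cv2.Rodrigues(np.array(p['rvec'],float)); t=np.array(p['tvec'],float).reshape(3)
    return f,R,t
def ray(p,row,col):
    f,R,t=cam(p); d=R.T@np.array([(col-p['cx'])/f,(row-p['cy'])/f,1]); return -R.T@t,d
def atz(p,row,col,z):
    c,d=ray(p,row,col); return c+d*(z-c[2])/d[2]
def proj(p,X):
    f,R,t=cam(p); x=R@np.array(X,float)+t; return np.array([p['cy']+f*x[1]/x[2],p['cx']+f*x[0]/x[2]])
E
python3 - <<'E'
from h import *
o=env.observe()
print(o)
for n in ['side','top']:
    p=env.get_image(n); save(n+'0.png',p['image']); print(n,{k:v for k,v in p.items() if k!='image'}, ray(p,200,320))
    for t in ['handwheel','valve','boss','stem_tip','valve_seat','spanner','beaker','timer','dish']:
        try:
            for d in env.outline_of(t,p)[:4]: print(t,d['conf'],d['pixel'],d['mask'].sum())
        except Exception as e: print(t,e)
E
```

```text
pics
{'time_s': 0.0, 'q': array([ 5.28679607e+01,  2.18423140e+01,  7.43850824e+01, -2.64824498e-04,
        8.38580758e+01, -1.23375519e+01]), 'qvel': array([ 0.04604091, -0.04932036, -0.01806222,  0.08684077,  0.07675284,
       -0.03134881]), 'joint_efforts': array([-6.06278554e-04, -4.48470211e+01, -2.31278479e+01, -2.02842821e-04,
        4.81228155e-03, -2.32689686e-06]), 'position': array([0.23048836, 0.49905228, 0.23069744]), 'tool_rot': array([[ 4.19363634e-01, -8.96848945e-04, -9.07817899e-01],
       [ 9.07817171e-01, -1.19208244e-03,  4.19364475e-01],
       [-1.45830036e-03, -9.99998887e-01,  3.14258848e-04]]), 'ft_force': array([-1.06436873,  0.13294512,  0.40316644]), 'wrist_torque': array([ 0.00361002, -0.05910443,  0.01757869]), 'grip_width': 0.0855914844049329}
side {'vfov': 51.12986801183453, 'cx': 319.80837258816564, 'cy': 193.05921982012853, 'rvec': array([ 0.09430501, -2.56996364,  1.74033616]), 'tvec': array([0.52770797, 0.03985047, 1.38142188]), 'shot': 1} (array([0.43898697, 1.30211543, 0.5478832 ]), array([ 0.06317589, -0.920173  , -0.38673798]))
handwheel 0
[... 601 characters left out ...]
69, -2.24686858,  0.2471202 ]), 'tvec': array([0.18487248, 0.52616521, 0.96892957]), 'shot': 2} (array([0.32579011, 0.14483881, 1.05959176]), array([ 0.22142644, -0.02078779, -0.97502004]))
handwheel 0.76 [226.1, 257.7] 828
handwheel 0.76 [236.4, 201.9] 659
valve 0.66 [245.1, 366.1] 1105
valve 0.64 [188.2, 401.8] 1020
boss 0.84 [227.4, 259.7] 779
boss 0.83 [237.5, 204.6] 802
stem_tip 0.96 [247.0, 364.6] 1179
stem_tip 0.83 [188.0, 403.7] 1066
valve_seat 0.87 [241.7, 362.5] 1161
valve_seat 0.81 [187.2, 402.0] 1032
spanner 0.65 [209.0, 328.9] 61
spanner 0.24 [226.0, 258.8] 802
beaker 0.63 [155.1, 317.3] 347
timer 0.83 [147.6, 356.7] 534
timer 0.44 [227.5, 254.8] 758
dish 0.88 [252.2, 448.8] 520
```

View pics/top0.png

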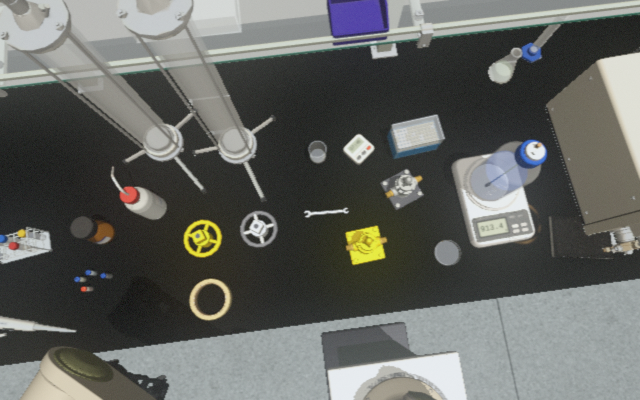

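View pics/side0.png

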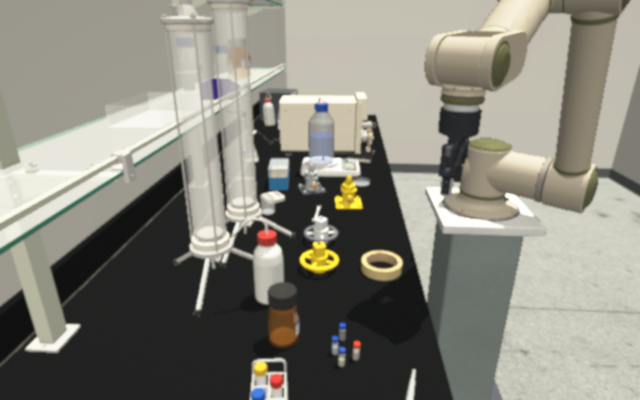

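```bash
python3 - <<'E'
import cv2
a=cv2.imread('pics/top0.png')[130:290,170:490]; cv2.imwrite('pics/top0c.png',cv2.resize(a,None,fx=2.5,fy=2.5,interpolation=cv2.INTER_CUBIC))
a=cv2.imread('pics/side0.png')[150:290,240:400]; cv2.imwrite('pics/side0c.png',cv2.resize(a,None,fx=4,fy=4,interpolation=cv2.INTER_CUBIC))
E
```

```text
(no output)
```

View pics/top0c.png

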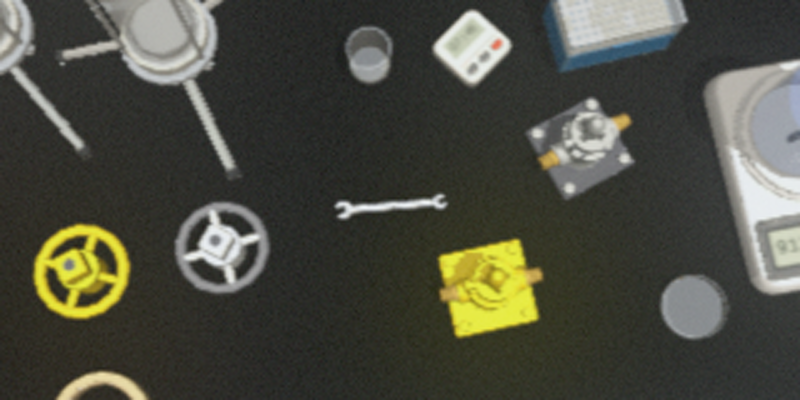

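View pics/side0c.png

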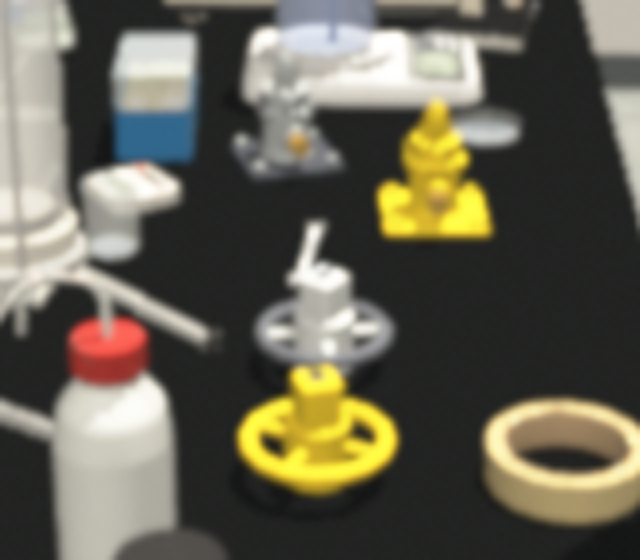

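Look-alikes: handwheel – grey at top-pixel (228,259) vs yellow at (237,203); valve – steel at (188,404) vs yellow at (246,366). By the description, I choose the grey wheel and the steel valve. I'll check this in close crops and measure.

```bash
cat > fit.py <<'E'
from h import *
from scipy.optimize import minimize
S=6
def soft(p,polys,win):
    r0,r1,c0,c1=win
    m=np.zeros(((r1-r0)*S,(c1-c0)*S),np.uint8)
    for P in polys:
        q=np.array([proj(p,X) for X in P]); q=np.stack([(q[:,1]-c0+.5)*S,(q[:,0]-r0+.5)*S],1)
        cv2.fillPoly(m,[cv2.convexHull(np.round(q*16).astype(np.int32)).reshape(-1,1,2)],255,shift=4) if False else cv2.fillConvexPoly(m,cv2.convexHull(q.astype(np.float32)).astype(np.int32),255)
    return m
def circ(x,y,z,r,n=48):
    a=np.linspace(0,2*np.pi,n,endpoint=False); return np.stack([x+r*np.cos(a),y+r*np.sin(a),np.full(n,z)],1)
def box(x,y,yaw,hx,hy,z0,z1):
    c,s=np.cos(yaw),np.sin(yaw); return np.array([[x+c*a-s*b,y+s*a+c*b,z] for a in(-hx,hx) for b in(-hy,hy) for z in(z0,z1)])
def wheel(p,v,win,z0=0,so=0):
    x,y,yaw=v
    out=soft(p,[np.vstack([circ(x,y,z0+.021,.0465),circ(x,y,z0+.027,.0465)])],win)
    inn=soft(p,[circ(x,y,z0+.024,.037)],win); m=out.copy(); m[inn>0]=0
    m=np.maximum(m,soft(p,[np.vstack([circ(x,y,z0,.02),circ(x,y,z0+.038,.02)]),box(x,y,yaw,.013,.013,z0+.038,z0+.067),
       box(x,y,yaw+so,.042,.0035,z0+.021,z0+.027),box(x,y,yaw+so,.0035,.042,z0+.021,z0+.027)],win))
    return cv2.resize(m,None,fx=1/S,fy=1/S,interpolation=cv2.INTER_AREA).astype(float)
def valve(p,v,win):
    x,y,yaw=v
    m=soft(p,[box(x,y,yaw,.042,.042,0,.008),np.vstack([circ(x,y,0.07,.02),circ(x,y,.06,.02)]),np.vstack([circ(x,y,.07,.0115),circ(x,y,.094,.009)]),np.vstack([circ(x,y,.0,.022),circ(x,y,.07,.02)])],win)
    return cv2.resize(m,None,fx=1/S,fy=1/S,interpolation=cv2.INTER_AREA).astype(float)
def ncc(a,b):
    a=a-a.mean(); b=b-b.mean(); return (a*b).sum()/np.sqrt((a*a).sum()*(b*b).sum()+1e-9)
def fit(p,model,v0,win,**k):
    r0,r1,c0,c1=win
    g=np.minimum(p['image'][r0:r1,c0:c1].max(2).astype(float),150)
    f=lambda v:-ncc(cv2.GaussianBlur(model(p,[v[0],v[1],v[2]],win,**k),(0,0),.6),g)
    best=None
    for dy in np.radians([-35,-15,0,15,35]):
        r=minimize(f,np.array(v0)+[0,0,dy],method='Nelder-Mead',options=dict(initial_simplex=np.array(v0)+[0,0,dy]+np.array([[0,0,0],[.008,0,0],[0,.008,0],[0,0,.25]]),maxiter=150,xatol=1e-4,fatol=1e-5))
        if best is None or r.fun<best.fun: best=r
    return best
E
python3 - <<'E'
from fit import *
T=env.get_image('top'); I=T['image']
print('wheel',atz(T,228,259,.04),'Yw',atz(T,237,203,.04),'valve',atz(T,188,402,.03),'yv',atz(T,246,366,.03))
for n,r,c in [('spanner',211,327),('beaker',153,317),('timer',148,358),('dish',252,448),('blue box',137,416),('tripod foot',200,265)]: print(n,atz(T,r,c,.0))
w=atz(T,228,259,.04)
for so in (0,np.pi/4):
    b=fit(T,wheel,[w[0],w[1],0.3],(205,255,232,286),so=so); print('wheel',so,b.x,np.degrees(b.x[2]),b.fun)
v=atz(T,188,402,.03)
b=fit(T,valve,[v[0],v[1],0.3],(160,215,374,432)); print('valve',b.x,np.degrees(b.x[2]),b.fun)
big=cv2.resize(I[205:255,225:290],None,fx=10,fy=10,interpolation=cv2.INTER_CUBIC); save('w1.png',big)
big=cv2.resize(I[160:215,370:435],None,fx=10,fy=10,interpolation=cv2.INTER_CUBIC); save('v1.png',big)
E
```

```text
wheel [0.50652529 0.28189515 0.04      ] Yw [0.50219233 0.42077127 0.04      ] valve [ 0.56350289 -0.0887551   0.03      ] yv [0.42891536 0.02496485 0.03      ]
spanner [0.53501845 0.10799796 0.        ]
beaker [0.69547005 0.11362667 0.        ]
timer [0.69515534 0.00267733 0.        ]
dish [ 0.38965961 -0.18281576  0.        ]
blue box [ 0.70577693 -0.15736484  0.        ]
tripod foot [0.5851216  0.26457853 0.        ]
wheel 0 [0.50844354 0.28572852 0.18040845] 10.336642494494892 -0.9763740440134329
wheel 0.7853981633974483 [0.5084617  0.28572542 0.95593559] 54.77107465227888 -0.9803631540105099
valve [ 0.56830121 -0.09397313  0.36672918] 21.01203425627069 -0.9046385378462338
```

View pics/w1.png

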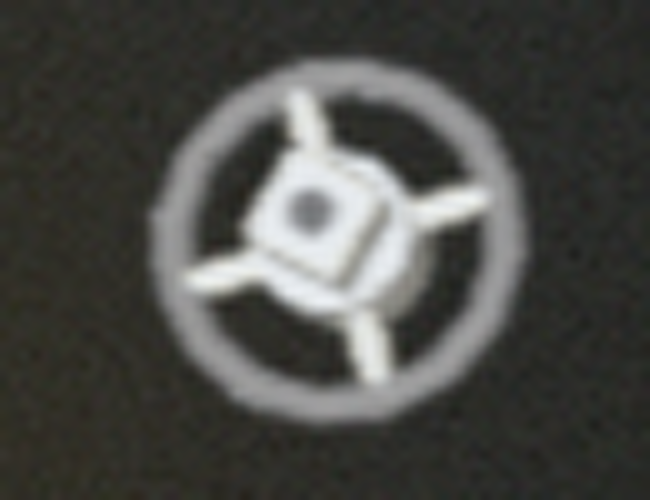

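View pics/v1.png

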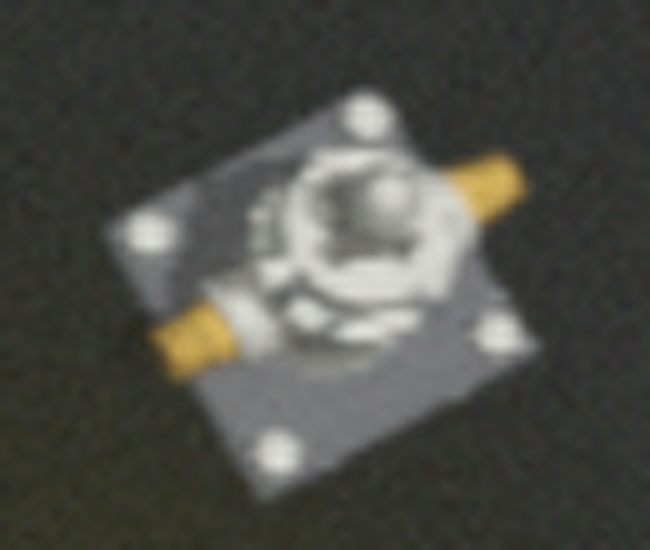

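The crops confirm the choice: the grey wheel is at about (228,259), with its boss diagonal to the spokes, and the steel valve is at about (188,402). Next I'll refine both positions using the two cameras.

```bash
cat >> fit.py <<'E'
def valve(p,v,win):
    x,y,yaw=v
    m=soft(p,[box(x,y,yaw,.042,.042,0,.006),np.vstack([circ(x,y,0.07,.02),circ(x,y,.064,.02)]),np.vstack([circ(x,y,.07,.0115),circ(x,y,.094,.009),circ(x,y,.101,.004)]),np.vstack([circ(x,y,.0,.02),circ(x,y,.06,.016)])],win)
    return cv2.resize(m,None,fx=1/S,fy=1/S,interpolation=cv2.INTER_AREA).astype(float)
def over(p,polys,win,name,k=10):
    r0,r1,c0,c1=win
    im=cv2.resize(p['image'][r0:r1,c0:c1],None,fx=k,fy=k,interpolation=cv2.INTER_CUBIC)
    for P in polys:
        q=np.array([proj(p,X) for X in P]); q=np.stack([(q[:,1]-c0+.5)*k,(q[:,0]-r0+.5)*k],1).astype(np.int32)
        cv2.polylines(im,[q.reshape(-1,1,2)],True,(255,0,0),1)
    save(name,im)
E
python3 - <<'E'
from fit import *
T=env.get_image('top'); Sd=env.get_image('side')
def sq(x,y,yaw,h,z):
    c,s=np.cos(yaw),np.sin(yaw); return np.array([[x+c*a-s*b,y+s*a+c*b,z] for a,b in((-h,-h),(-h,h),(h,h),(h,-h))])
x,y,yaw=.50845,.28573,np.radians(54.8)
W=[circ(x,y,.024,.047),sq(x,y,yaw,.013,.067),circ(x,y,0,.02)]
over(T,W,(205,255,225,290),'w2.png'); 
c=proj(Sd,[x,y,.03]).astype(int); over(Sd,W,(c[0]-25,c[0]+25,c[1]-30,c[1]+30),'w2s.png')
# valve plate fit
I=T['image'].astype(float)
x,y,yaw=.5683,-.094,np.radians(21)
V=[sq(x,y,yaw,.042,0.006),circ(x,y,.07,.02),circ(x,y,.101,.004)]
over(T,V,(160,215,370,435),'v2.png')
c=proj(Sd,[x,y,.05]).astype(int); over(Sd,V,(c[0]-25,c[0]+25,c[1]-30,c[1]+30),'v2s.png')
import numpy as np
a=[cv2.imread('pics/'+n) for n in('w2.png','w2s.png','v2.png','v2s.png')]
a=[cv2.resize(i,(400,300)) for i in a]
cv2.imwrite('pics/m2.png',np.vstack([np.hstack(a[:2]),np.hstack(a[2:])]))
E
```

```text
(no output)
```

View pics/m2.png

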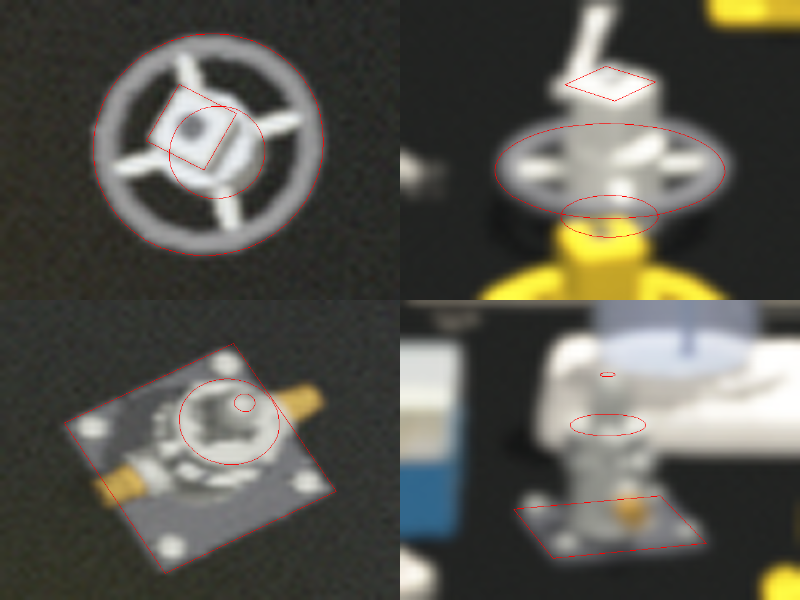

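```bash
cat >> h.py <<'E'
def st():
    o=env.observe(); R=o['tool_rot']
    print('t %.2f pos %s az %.2f q6 %.1f F %s M %s w %.4f tilt %s'%(o['time_s'],np.round(o['position'],4),np.degrees(np.arctan2(R[1,0],R[0,0])),o['q'][5],np.round(o['ft_force'],1),np.round(o['wrist_torque'],2),o['grip_width'],np.round(R[2,[0,2]],4)))
    return o
def need(x,y,z,az=None):
    o=st(); R=o['tool_rot']; print('shift tool',np.round(R.T@(np.array([x,y,z])-o['position']),4))
    if az is not None: print('turn y', np.degrees(np.arctan2(R[1,0],R[0,0]))-az)
E
python3 - <<'E'
from h import *
need(.5085,.2857,.14,144.8)
T=env.get_image('top')
print('tower',atz(T,145,237,.0),atz(T,140,162,0))
E
```

```text
t 1.15 pos [0.2306 0.4993 0.2313] az 65.20 q6 -12.3 F [-0.2 -0.   0.1] M [-0.05  0.02 -0.  ] w 0.0854 tilt [-0.  0.]
shift tool [-0.0774  0.0913 -0.3418]
turn y -79.59604699928408
tower [0.74590091 0.32401543 0.        ] [0.78639505 0.52318468 0.        ]
```

Call:
{"name": "carry_out", "arguments": {
  "plan": [
    [[-0.011,0.006,-0.0488],[0,0,0],0.07],
    [[-0.011,0.006,-0.0488],[0,0,0],0.07],
    [[-0.011,0.006,-0.0488],[0,0,0],0.07],
    [[-0.011,0.006,-0.0488],[0,0,0],0.07],
    [[-0.011,0.006,-0.0488],[0,0,0],0.07],
    [[-0.011,0.006,-0.0488],[0,0,0],0.07],
    [[-0.0114,0.006,-0.049],[0,0,0],0.07],
    [[0,0.01,0],[0,-10,0],0.07]
  ],
  "force": 30
}}

```text
time_s: 2.2
position: [0.5111, 0.2834, 0.1789]
tool_rot: [[0.256, 0.001, -0.967], [0.967, -0.0, 0.256], [0.0, -1.0, -0.001]]
ft_force: [-0.7, 0.3, -0.7]
grip_width: 0.0705
```

Call:
{"name": "carry_out", "arguments": {
  "plan": [
    [[0,0,0],[0,-10,0],0.07],
    [[0,0,0],[0,-10,0],0.07],
    [[0,0,0],[0,-10,0],0.07],
    [[0,0,0],[0,-10,0],0.07],
    [[0,0,0],[0,-10,0],0.07],
    [[0,0,0],[0,-10,0],0.07],
    [[0,0,0],[0,-9.6,0],0.07],
    [[0,0,0],[0,0,0],0.07]
  ]
}}

```text
time_s: 3.2
position: [0.5085, 0.2857, 0.1793]
tool_rot: [[-0.816, -0.0, -0.578], [0.578, -0.0, -0.816], [0.0, -1.0, 0.0]]
ft_force: [0.4, -0.2, 0.5]
grip_width: 0.0697
```

```bash
python3 - <<'E'
from h import *
need(.5085,.2857,.041,144.8)
E
```

```text
t 3.20 pos [0.5085 0.2857 0.1793] az 144.71 q6 -127.0 F [ 0.4 -0.2  0.5] M [-0.03 -0.02 -0.01] w 0.0697 tilt [0. 0.]
shift tool [ 0.      0.1383 -0.    ]
turn y -0.08629325551399347
```

Call:
{"name": "carry_out", "arguments": {
  "plan": [
    [[0,0.04,0],[0,0,0],0.06],
    [[0,0.04,0],[0,0,0],0.06],
    [[0,0.04,0],[0,0,0],0.06],
    [[0,0.0183,0],[0,0,0],0.06],
    [[0,0,0],[0,0,0],0.045],
    [[0,0,0],[0,0,0],0.02],
    [[0,0,0],[0,0,0],0.02],
    [[0,0,0],[0,0,0],0.02]
  ],
  "force": 25
}}

```text
time_s: 4.2
position: [0.5089, 0.2859, 0.042]
tool_rot: [[-0.817, 0.002, -0.577], [0.577, 0.001, -0.817], [-0.001, -1.0, -0.002]]
ft_force: [-0.3, 1.0, 4.2]
grip_width: 0.0254
```

```bash
python3 - <<'E'
from h import *
st(); T=env.get_image('top'); save('t3.png',cv2.resize(T['image'][180:280,200:340],None,fx=5,fy=5,interpolation=cv2.INTER_CUBIC))
E
```

```text
t 4.20 pos [0.5089 0.2859 0.042 ] az 144.78 q6 -127.1 F [-0.3  1.   4.2] M [0.07 0.07 0.03] w 0.0254 tilt [-0.001  -0.0016]
```

View pics/t3.png

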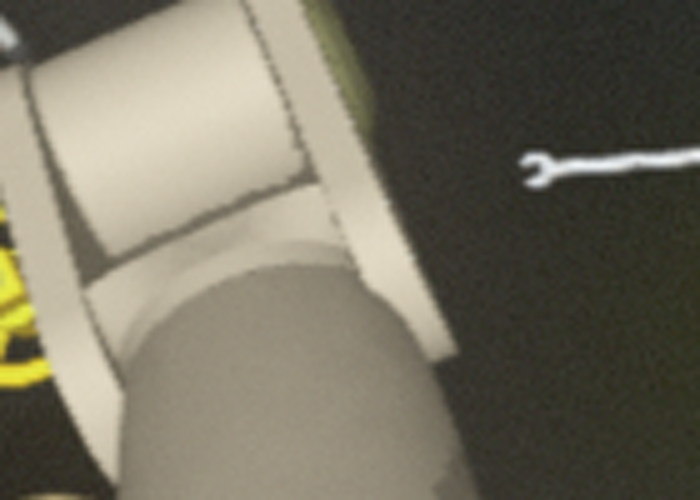

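Call:
{"name": "carry_out", "arguments": {
  "plan": [
    [[0,0,0],[0,0,0],0.052],
    [[0,-0.002,0],[0,0,0],0.052],
    [[0,0,0],[0,10,0],0.052],
    [[0,0,0],[0,10,0],0.052],
    [[0,0,0],[0,10,0],0.052],
    [[0,0,0],[0,10,0],0.052],
    [[0,0,0],[0,10,0],0.052],
    [[0,0,0],[0,10,0],0.052]
  ]
}}

```text
time_s: 5.25
position: [0.5085, 0.2856, 0.043]
tool_rot: [[0.096, -0.0, -0.995], [0.995, -0.0, 0.096], [-0.0, -1.0, 0.0]]
ft_force: [0.3, 0.5, -0.1]
grip_width: 0.0519
```

Call:
{"name": "carry_out", "arguments": {
  "plan": [
    [[0,0,0],[0,10,0],0.052],
    [[0,0,0],[0,10,0],0.052],
    [[0,0,0],[0,10,0],0.052],
    [[0,0,0],[0,0,0],0.03],
    [[0,0,0],[0,0,0],0.02],
    [[0,0,0],[0,0,0],0.02],
    [[0,0,0],[0,0,0],0.02],
    [[0,0,0],[0,0,0],0.02]
  ],
  "force": 80
}}

```text
time_s: 6.25
position: [0.5085, 0.2856, 0.0432]
tool_rot: [[0.576, 0.0, -0.818], [0.818, -0.0, 0.576], [-0.0, -1.0, -0.0]]
ft_force: [-1.7, -1.9, 5.1]
grip_width: 0.0247
```

```bash
python3 - <<'E'
from h import *
st()
E
```

```text
t 6.25 pos [0.5085 0.2856 0.0432] az 54.84 q6 -37.1 F [-1.7 -1.9  5.1] M [-0.22  0.27  0.04] w 0.0247 tilt [-0.     -0.0001]
```

Call:
{"name": "carry_out", "arguments": {
  "plan": [
    [[0,-0.02,0],[0,0,0],0.02],
    [[0,-0.03,0],[0,0,0],0.02],
    [[0,-0.05,0],[0,0,0],0.02],
    [[0,-0.05,0],[0,0,0],0.02],
    [[0,0,0],[0,0,0],0.02]
  ]
}}

```text
time_s: 6.88
position: [0.5097, 0.2862, 0.1961]
tool_rot: [[0.576, 0.007, -0.817], [0.817, 0.002, 0.576], [0.006, -1.0, -0.004]]
ft_force: [-0.5, -0.4, -3.4]
grip_width: 0.0246
```

```bash
python3 - <<'E'
from h import *
need(.5683,-.094,.19,15)
E
```

```text
t 6.88 pos [0.5097 0.2862 0.1961] az 54.83 q6 -37.1 F [-0.5 -0.4 -3.4] M [ 0.   -0.04 -0.02] w 0.0246 tilt [ 0.0057 -0.0041]
shift tool [-0.2771  0.0057 -0.2669]
turn y 39.82777717036986
```

Call:
{"name": "carry_out", "arguments": {
  "plan": [
    [[-0.02,0,-0.02],[0,0,0],0.02],
    [[-0.04,0,-0.038],[0,0,0],0.02],
    [[-0.04,0,-0.039],[0,0,0],0.02],
    [[-0.04,0,-0.039],[0,0,0],0.02],
    [[-0.04,0,-0.039],[0,0,0],0.02],
    [[-0.04,0,-0.039],[0,0,0],0.02],
    [[-0.04,0,-0.036],[0,0,0],0.02],
    [[-0.0181,0,-0.0178],[0,0,0],0.02]
  ]
}}

```text
time_s: 7.88
position: [0.5664, -0.0985, 0.1906]
tool_rot: [[0.578, -0.003, -0.816], [0.816, 0.001, 0.578], [-0.001, -1.0, 0.003]]
ft_force: [0.5, 1.0, -3.5]
grip_width: 0.0246
```

Call:
{"name": "carry_out", "arguments": {
  "plan": [
    [[0,0,0],[0,0,0],0.02],
    [[0,0,0],[0,0,0],0.02]
  ]
}}

```text
time_s: 8.12
position: [0.5665, -0.0951, 0.1917]
tool_rot: [[0.576, -0.002, -0.817], [0.817, 0.001, 0.576], [-0.0, -1.0, 0.003]]
ft_force: [-0.8, 1.0, -2.7]
grip_width: 0.0247
```

```bash
python3 - <<'E'
from h import *
from fit import circ,over
o=st(); need(.5683,-.094,.19,15)
for n in('top','side'):
    p=env.get_image(n); 
    x,y,z=o['position']; c=proj(p,[x,y,z-.05]).astype(int)
    win=(max(c[0]-30,0),c[0]+30,c[1]-40,c[1]+40)
    over(p,[circ(x,y,z-.043+.024,.047),circ(x,y,z-.043,.02),circ(.5683,-.094,.07,.02),circ(.5683,-.094,.101,.004)],win,'a4'+n+'.png')
E
```

```text
t 8.12 pos [ 0.5665 -0.0951  0.1917] az 54.83 q6 -76.2 F [-0.8  1.  -2.7] M [ 0.02  0.03 -0.06] w 0.0247 tilt [-0.0003  0.0026]
t 8.12 pos [ 0.5665 -0.0951  0.1917] az 54.83 q6 -76.2 F [-0.8  1.  -2.7] M [ 0.02  0.03 -0.06] w 0.0247 tilt [-0.0003  0.0026]
shift tool [ 0.0019  0.0017 -0.0008]
turn y 39.829624180212704
```

View pics/a4top.png

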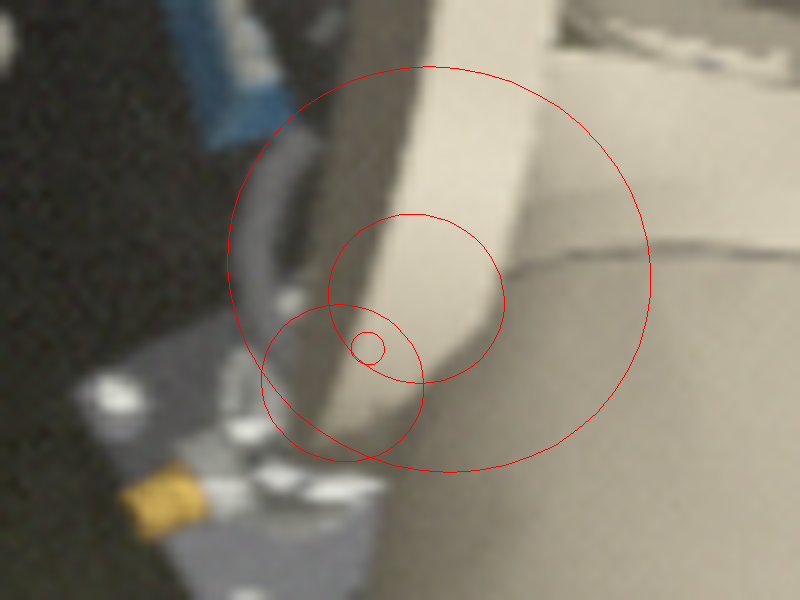

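View pics/a4side.png

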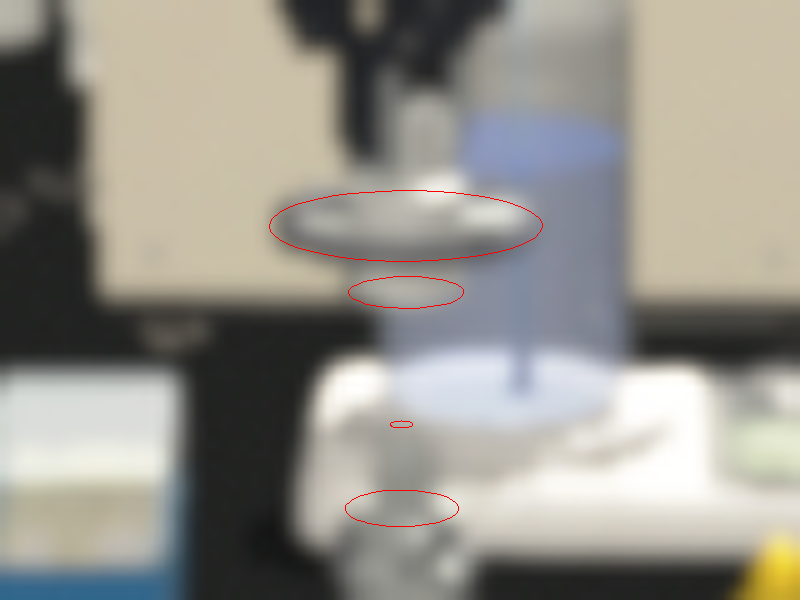

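Call:
{"name": "carry_out", "arguments": {
  "plan": [
    [[0,0.02,0],[0,0,0],0.02],
    [[0,0.015,0],[0,0,0],0.02],
    [[0,0,0],[0,0,0],0.02],
    [[0,0,0],[0,0,0],0.02]
  ]
}}

```text
time_s: 8.72
position: [0.5673, -0.0959, 0.1586]
tool_rot: [[0.576, 0.001, -0.817], [0.817, -0.0, 0.576], [0.0, -1.0, -0.001]]
ft_force: [0.4, -0.9, -2.6]
grip_width: 0.0247
```

```bash
python3 - <<'E'
from h import *
from fit import circ,over
o=st(); need(.5683,-.094,.155)
for n in('side',):
    p=env.get_image(n); 
    x,y,z=o['position']; c=proj(p,[x,y,z-.05]).astype(int)
    win=(max(c[0]-30,0),c[0]+30,c[1]-40,c[1]+40)
    over(p,[circ(x,y,z-.043+.024,.047),circ(x,y,z-.043,.02),circ(.5683,-.094,.07,.02),circ(.5683,-.094,.101,.004)],win,'a5'+n+'.png')
E
```

```text
t 8.72 pos [ 0.5673 -0.0959  0.1586] az 54.82 q6 -76.2 F [ 0.4 -0.9 -2.6] M [-0.04  0.   -0.03] w 0.0247 tilt [ 0.0002 -0.0009]
t 8.72 pos [ 0.5673 -0.0959  0.1586] az 54.82 q6 -76.2 F [ 0.4 -0.9 -2.6] M [-0.04  0.   -0.03] w 0.0247 tilt [ 0.0002 -0.0009]
shift tool [0.0021 0.0036 0.0003]
```

View pics/a5side.png

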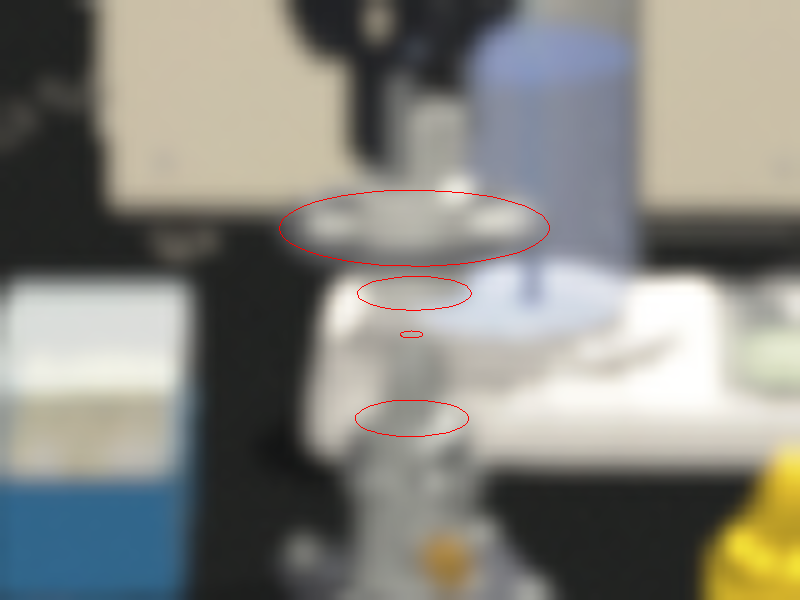

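Call:
{"name": "carry_out", "arguments": {
  "plan": [
    [[0.002,0.006,0],[0,0,0],0.02],
    [[0,0.004,0],[0,0,0],0.02],
    [[0,0,0],[0,0,0],0.02],
    [[0,0,0],[0,0,0],0.02]
  ]
}}

```text
time_s: 9.28
position: [0.5683, -0.0944, 0.1481]
tool_rot: [[0.576, 0.0, -0.817], [0.817, -0.0, 0.576], [0.0, -1.0, -0.0]]
ft_force: [-0.2, 0.1, -3.3]
grip_width: 0.0245
```

```bash
python3 - <<'E'
from h import *
need(.5683,-.094,.142)
E
```

```text
t 9.28 pos [ 0.5683 -0.0944  0.1481] az 54.80 q6 -76.0 F [-0.2  0.1 -3.3] M [-0.02 -0.03  0.04] w 0.0245 tilt [ 0.     -0.0002]
shift tool [0.0003 0.0061 0.0002]
```

Call:
{"name": "carry_out", "arguments": {
  "plan": [
    [[0,0.002,0],[0,0,0],0.02],
    [[0,0.002,0],[0,0,0],0.02],
    [[0,0.002,0],[0,0,0],0.02],
    [[0,0.002,0],[0,0,0],0.02]
  ]
}}

```text
time_s: 9.78
position: [0.5682, -0.0943, 0.1399]
tool_rot: [[0.576, -0.0, -0.817], [0.817, 0.0, 0.576], [0.0, -1.0, 0.0]]
ft_force: [-0.7, -0.4, -2.9]
grip_width: 0.0244
```

Call:
{"name": "carry_out", "arguments": {
  "plan": [
    [[0,0.002,0],[0,0,0],0.02],
    [[0,0.002,0],[0,0,0],0.02],
    [[0,0.001,0],[0,0,0],0.02],
    [[0,0,0],[0,0,0],0.02]
  ]
}}

```text
time_s: 10.28
position: [0.5684, -0.0936, 0.1363]
tool_rot: [[0.576, 0.002, -0.817], [0.817, 0.001, 0.576], [0.002, -1.0, -0.001]]
ft_force: [-1.4, 5.4, 8.3]
grip_width: 0.0245
```

```bash
python3 - <<'E'
from h import *
need(.5683,-.094,.127)
E
```

```text
t 10.28 pos [ 0.5684 -0.0936  0.1363] az 54.82 q6 -76.0 F [-1.4  5.4  8.3] M [1.1  0.48 0.03] w 0.0245 tilt [ 0.0016 -0.0008]
shift tool [-0.0004  0.0093 -0.0001]
```

Call:
{"name": "carry_out", "arguments": {
  "plan": [
    [[0.0005,-0.001,0.0005],[0,0,0],0.02],
    [[0.0005,0,0.0004],[0,0,0],0.02],
    [[0,0,0],[0,0,0],0.02],
    [[0,0,0],[0,0,0],0.02]
  ]
}}

```text
time_s: 10.78
position: [0.5682, -0.0931, 0.1363]
tool_rot: [[0.576, 0.001, -0.817], [0.817, -0.0, 0.576], [0.0, -1.0, -0.001]]
ft_force: [-1.0, 1.4, 4.7]
grip_width: 0.0242
```

```bash
python3 - <<'E'
from h import *
need(.5683,-.093,.127)
E
```

```text
t 10.78 pos [ 0.5682 -0.0931  0.1363] az 54.80 q6 -75.9 F [-1.   1.4  4.7] M [ 0.41  0.22 -0.03] w 0.0242 tilt [ 0.0002 -0.0007]
shift tool [0.0001 0.0093 0.    ]
```

Call:
{"name": "carry_out", "arguments": {
  "plan": [
    [[0.0004,0,0.0008],[0,0,0],0.02],
    [[0,0,0],[0,0,0],0.02],
    [[0,0.001,0],[0,0,0],0.02],
    [[0,0,0],[0,0,0],0.02]
  ]
}}

```text
time_s: 11.28
position: [0.5674, -0.0922, 0.1345]
tool_rot: [[0.576, -0.001, -0.817], [0.817, 0.0, 0.576], [-0.0, -1.0, 0.001]]
ft_force: [-0.4, 0.7, -3.7]
grip_width: 0.0243
```

```bash
python3 - <<'E'
from h import *
need(.5683,-.0925,.127)
E
```

```text
t 11.28 pos [ 0.5674 -0.0922  0.1345] az 54.80 q6 -75.8 F [-0.4  0.7 -3.7] M [ 0.01 -0.04 -0.01] w 0.0243 tilt [-0.0003  0.0009]
shift tool [ 0.0003  0.0075 -0.0009]
```

Call:
{"name": "carry_out", "arguments": {
  "plan": [
    [[0,0.002,0],[0,0,0],0.02],
    [[0,0.002,0],[0,0,0],0.02],
    [[0,0.001,0],[0,0,0],0.02],
    [[0,0,0],[0,0,0],0.02]
  ]
}}

```text
time_s: 11.78
position: [0.5676, -0.0922, 0.1299]
tool_rot: [[0.576, -0.0, -0.817], [0.817, 0.0, 0.576], [-0.0, -1.0, 0.0]]
ft_force: [-0.3, 1.0, -3.0]
grip_width: 0.0247
```

```bash
python3 - <<'E'
from h import *
need(.5674,-.092,.127)
E
```

```text
t 11.78 pos [ 0.5676 -0.0922  0.1299] az 54.80 q6 -75.8 F [-0.3  1.  -3. ] M [ 0.01 -0.01  0.01] w 0.0247 tilt [-0.0001  0.0002]
shift tool [0.0001 0.0029 0.0002]
```

Call:
{"name": "carry_out", "arguments": {
  "plan": [
    [[0,0.001,0],[0,0,0],0.02],
    [[0,0.001,0],[0,0,0],0.02],
    [[0,0.001,0],[0,0,0],0.02],
    [[0,0,0],[0,0,0],0.02]
  ]
}}

```text
time_s: 12.28
position: [0.5676, -0.0922, 0.1271]
tool_rot: [[0.576, 0.0, -0.817], [0.817, -0.0, 0.576], [0.0, -1.0, -0.0]]
ft_force: [-0.1, 0.5, -2.5]
grip_width: 0.0247
```

```bash
python3 - <<'E'
from h import *
need(.5674,-.092,.127)
E
```

```text
t 12.28 pos [ 0.5676 -0.0922  0.1271] az 54.81 q6 -75.8 F [-0.1  0.5 -2.5] M [ 0.02  0.01 -0.03] w 0.0247 tilt [ 0.     -0.0001]
shift tool [0.     0.0001 0.0003]
```

Call:
{"name": "carry_out", "arguments": {
  "plan": [
    [[0,0.0005,0],[0,0,0],0.02],
    [[0,0.0005,0],[0,0,0],0.02],
    [[0,0,0],[0,0,0],0.02]
  ]
}}

```text
time_s: 12.65
position: [0.5678, -0.0923, 0.1268]
tool_rot: [[0.576, 0.001, -0.817], [0.817, -0.0, 0.576], [0.0, -1.0, -0.001]]
ft_force: [-2.8, 0.2, 5.3]
grip_width: 0.0249
```

Call:
{"name": "carry_out", "arguments": {
  "plan": [
    [[0,0.0005,0],[0,0,0],0.02],
    [[0,0,0],[0,0,0],0.02]
  ]
}}

```text
time_s: 12.9
position: [0.5679, -0.0923, 0.1266]
tool_rot: [[0.576, 0.001, -0.817], [0.817, -0.001, 0.576], [0.0, -1.0, -0.002]]
ft_force: [-2.3, 0.5, 7.5]
grip_width: 0.0246
```

Call:
{"name": "carry_out", "arguments": {
  "plan": [
    [[0,0,0],[0,4,0],0.02],
    [[0,0,0],[0,4,0],0.02],
    [[0,0,0],[0,4,0],0.02]
  ]
}}

```text
time_s: 13.28
position: [0.5676, -0.0922, 0.1258]
tool_rot: [[0.735, 0.0, -0.678], [0.678, -0.0, 0.735], [0.0, -1.0, -0.0]]
ft_force: [-1.2, 1.2, -2.7]
grip_width: 0.0246
```

Call:
{"name": "carry_out", "arguments": {
  "plan": [
    [[0,0,0],[0,4,0],0.02],
    [[0,0,0],[0,4,0],0.02],
    [[0,0,0],[0,4,0],0.02]
  ]
}}

```text
time_s: 13.65
position: [0.567, -0.0918, 0.1252]
tool_rot: [[0.86, -0.002, -0.511], [0.511, 0.001, 0.86], [-0.001, -1.0, 0.001]]
ft_force: [-2.5, 1.2, -1.1]
grip_width: 0.0246
```

```bash
python3 - <<'E'
from h import *
st()
E
```

```text
t 13.65 pos [ 0.567  -0.0918  0.1252] az 30.71 q6 -51.7 F [-2.5  1.2 -1.1] M [0.29 0.52 0.27] w 0.0246 tilt [-0.0012  0.0015]
```

Call:
{"name": "carry_out", "arguments": {
  "plan": [
    [[0,0.001,0],[0,-1.5,0],0.02],
    [[0,0.001,0],[0,-1.5,0],0.02],
    [[0,0,0],[0,0,0],0.02]
  ]
}}

```text
time_s: 14.02
position: [0.5672, -0.0919, 0.1231]
tool_rot: [[0.83, -0.001, -0.557], [0.557, 0.001, 0.83], [-0.001, -1.0, 0.001]]
ft_force: [-2.5, 2.5, -0.9]
grip_width: 0.0243
```

```bash
python3 - <<'E'
from h import *
st()
E
```

```text
t 14.03 pos [ 0.5672 -0.0919  0.1231] az 33.87 q6 -54.9 F [-2.5  2.5 -0.9] M [0.53 0.63 0.12] w 0.0243 tilt [-0.0006  0.0014]
```

Call:
{"name": "carry_out", "arguments": {
  "plan": [
    [[0,0.0015,0.0004],[0,-1,0],0.02],
    [[0,0.0015,0],[0,0,0],0.02],
    [[0,0.001,0],[0,0,0],0.02],
    [[0,0,0],[0,0,0],0.02]
  ]
}}

```text
time_s: 14.52
position: [0.5673, -0.0918, 0.1193]
tool_rot: [[0.821, -0.0, -0.571], [0.571, 0.0, 0.821], [-0.0, -1.0, 0.0]]
ft_force: [-2.7, 2.5, -1.5]
grip_width: 0.0249
```

```bash
python3 - <<'E'
from h import *
st()
E
```

```text
t 14.53 pos [ 0.5673 -0.0918  0.1193] az 34.80 q6 -55.8 F [-2.7  2.5 -1.5] M [0.5  0.58 0.05] w 0.0249 tilt [-0.0001  0.0003]
```

Meshed and sliding with almost no force. I'll keep going down to the collar.

Call:
{"name": "carry_out", "arguments": {
  "plan": [
    [[0,0.0015,0.0004],[0,0,0],0.02],
    [[0,0.0015,0],[0,0,0],0.02],
    [[0,0.001,0],[0,0,0],0.02],
    [[0,0,0],[0,0,0],0.02]
  ]
}}

```text
time_s: 15.02
position: [0.5672, -0.0917, 0.1154]
tool_rot: [[0.821, -0.0, -0.571], [0.571, -0.0, 0.821], [-0.0, -1.0, -0.0]]
ft_force: [-1.9, 1.4, -1.5]
grip_width: 0.0248
```

Call:
{"name": "carry_out", "arguments": {
  "plan": [
    [[0,0.001,0],[0,0,0],0.02],
    [[0,0.001,0],[0,0,0],0.02],
    [[0,0,0],[0,0,0],0.02]
  ]
}}

```text
time_s: 15.4
position: [0.5672, -0.0916, 0.1134]
tool_rot: [[0.821, -0.0, -0.571], [0.571, -0.0, 0.821], [-0.0, -1.0, -0.0]]
ft_force: [-2.0, -0.3, -2.2]
grip_width: 0.0243
```

```bash
python3 - <<'E'
from h import *
st()
E
```

```text
t 15.40 pos [ 0.5672 -0.0916  0.1134] az 34.80 q6 -55.8 F [-2.  -0.3 -2.2] M [-0.01  0.49  0.03] w 0.0243 tilt [-0.0001 -0.0001]
```

Call:
{"name": "carry_out", "arguments": {
  "plan": [
    [[0,0.0007,0],[0,0,0],0.02],
    [[0,0.0006,0],[0,0,0],0.02],
    [[0,0,0],[0,0,0],0.02]
  ]
}}

```text
time_s: 15.78
position: [0.5672, -0.0917, 0.1131]
tool_rot: [[0.821, 0.001, -0.571], [0.571, -0.001, 0.821], [0.0, -1.0, -0.001]]
ft_force: [-4.4, 0.3, 6.1]
grip_width: 0.0248
```

```bash
python3 - <<'E'
from h import *
o=st()
E
```

```text
t 15.78 pos [ 0.5672 -0.0917  0.1131] az 34.81 q6 -55.8 F [-4.4  0.3  6.1] M [0.12 1.02 0.08] w 0.0248 tilt [ 0.0003 -0.0009]
```

Call:
{"name": "carry_out", "arguments": {
  "plan": [
    [[0,0,0],[0,0,0],0.02],
    [[0,0,0],[0,0,0],0.02]
  ]
}}

```text
time_s: 16.02
position: [0.5672, -0.0917, 0.1132]
tool_rot: [[0.821, 0.001, -0.571], [0.571, -0.001, 0.821], [0.0, -1.0, -0.001]]
ft_force: [-4.1, 0.2, 6.5]
grip_width: 0.0243
```

```bash
python3 - <<'E'
from h import *
from fit import circ,over
o=st(); p=env.get_image('side')
x,y=.5672,-.0917; c=proj(p,[x,y,.08]).astype(int)
over(p,[circ(x,y,.094,.047),circ(x,y,.07,.02),circ(x,y,.056,.02)],(c[0]-30,c[0]+30,c[1]-40,c[1]+40),'a6.png')
E
```

```text
t 16.02 pos [ 0.5672 -0.0917  0.1132] az 34.81 q6 -55.8 F [-4.1  0.2  6.5] M [0.17 1.04 0.05] w 0.0243 tilt [ 0.0004 -0.001 ]
```

View pics/a6.png

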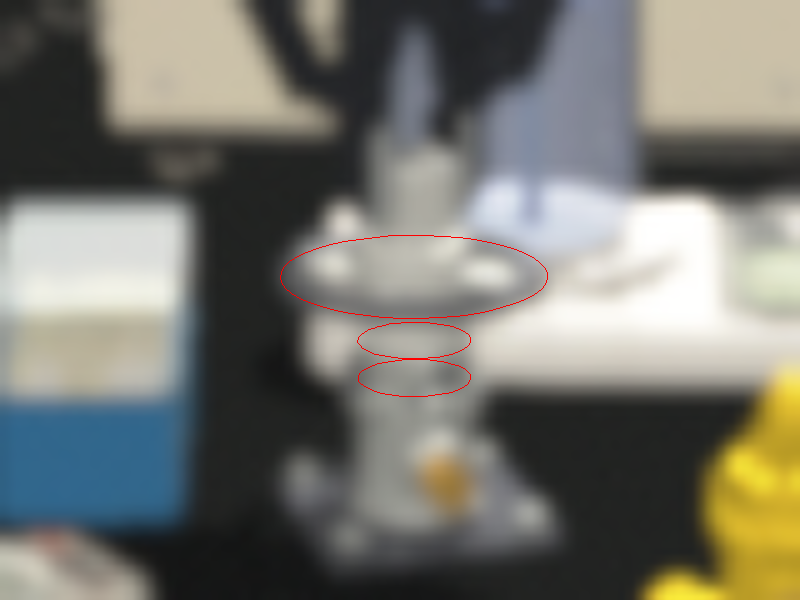

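Call:
{"name": "carry_out", "arguments": {
  "plan": [
    [[-0.0002,-0.0004,0.0002],[0,5,0],0.02],
    [[0,0,0],[0,6,0],0.02],
    [[0,0,0],[0,6,0],0.02],
    [[0,0,0],[0,6,0],0.02],
    [[0,0,0],[0,6,0],0.02],
    [[0,0,0],[0,6,0],0.02],
    [[0,0,0],[0,0,0],0.02]
  ]
}}

```text
time_s: 16.95
position: [0.5668, -0.0918, 0.1132]
tool_rot: [[1.0, 0.0, 0.004], [-0.004, -0.001, 1.0], [0.0, -1.0, -0.001]]
ft_force: [-5.9, -1.1, 4.0]
grip_width: 0.0244
```

```bash
python3 - <<'E'
from h import *
o=st()
E
```

```text
t 16.95 pos [ 0.5668 -0.0918  0.1132] az -0.25 q6 -20.7 F [-5.9 -1.1  4. ] M [-0.14  0.97  0.15] w 0.0244 tilt [ 0.0003 -0.001 ]
```

Call:
{"name": "carry_out", "arguments": {
  "plan": [
    [[-0.0004,0,0],[0,4,0],0.02],
    [[0,0,0],[0,4,0],0.02],
    [[0,0,0],[0,4,0],0.02],
    [[0,0,0],[0,4,0],0.02],
    [[0,0,0],[0,0,0],0.02]
  ]
}}

```text
time_s: 17.58
position: [0.5666, -0.0918, 0.1132]
tool_rot: [[0.96, 0.001, 0.278], [-0.278, -0.001, 0.96], [0.001, -1.0, -0.001]]
ft_force: [-4.6, -2.0, 4.1]
grip_width: 0.0244
```

```bash
python3 - <<'E'
from h import *
o=st()
E
```

```text
t 17.57 pos [ 0.5666 -0.0918  0.1132] az -16.16 q6 -4.8 F [-4.6 -2.   4.1] M [-0.25  0.82  0.02] w 0.0244 tilt [ 0.001  -0.0007]
```

Call:
{"name": "carry_out", "arguments": {
  "plan": [
    [[-0.0003,0,0],[0,4,0],0.02],
    [[0,0,0],[0,4,0],0.02],
    [[0,0,0],[0,4,0],0.02]
  ]
}}

```text
time_s: 17.95
position: [0.5665, -0.0918, 0.1132]
tool_rot: [[0.881, 0.001, 0.473], [-0.473, -0.001, 0.881], [0.001, -1.0, -0.0]]
ft_force: [-3.1, -1.2, 4.5]
grip_width: 0.0247
```

```bash
python3 - <<'E'
from h import *
o=st()
E
```

```text
t 17.95 pos [ 0.5665 -0.0918  0.1132] az -28.21 q6 7.2 F [-3.1 -1.2  4.5] M [-0.32  0.77  0.29] w 0.0247 tilt [ 0.0015 -0.0005]
```

Call:
{"name": "carry_out", "arguments": {
  "plan": [
    [[0,0,0],[0,3,0],0.02],
    [[0,0,0],[0,3,0],0.02]
  ]
}}

```text
time_s: 18.2
position: [0.5664, -0.0918, 0.1131]
tool_rot: [[0.829, 0.001, 0.559], [-0.559, -0.002, 0.829], [0.002, -1.0, -0.001]]
ft_force: [-4.1, -0.5, 4.5]
grip_width: 0.0246
```

```bash
python3 - <<'E'
from h import *
o=st()
E
```

```text
t 18.20 pos [ 0.5664 -0.0918  0.1131] az -34.02 q6 13.1 F [-4.1 -0.5  4.5] M [-0.37  0.76  2.05] w 0.0246 tilt [ 0.0016 -0.0011]
```

Call:
{"name": "carry_out", "arguments": {
  "plan": [
    [[0,0,0],[0,0,0],0.02],
    [[0,0,0],[0,0,0],0.02],
    [[0,0,0],[0,-0.5,0],0.02],
    [[0,0,0],[0,0,0],0.04],
    [[0,0,0],[0,0,0],0.06],
    [[0,0,0],[0,0,0],0.06],
    [[0,0,0],[0,0,0],0.06]
  ]
}}

```text
time_s: 19.08
position: [0.5663, -0.0914, 0.1126]
tool_rot: [[0.832, 0.0, 0.555], [-0.555, 0.0, 0.832], [0.0, -1.0, 0.0]]
ft_force: [0.7, 0.1, 0.4]
grip_width: 0.0605
```

```bash
python3 - <<'E'
from h import *
o=st()
E
```

```text
t 19.07 pos [ 0.5663 -0.0914  0.1126] az -33.70 q6 12.7 F [0.7 0.1 0.4] M [-0.02  0.04 -0.04] w 0.0605 tilt [0.0001 0.0002]
```

Released, and no force on the tool. I'll lift straight up, then move clear so the cameras can see.

Call:
{"name": "carry_out", "arguments": {
  "plan": [
    [[0,-0.015,0],[0,0,0],0.06],
    [[0,-0.03,0],[0,0,0],0.06],
    [[0,-0.05,0],[0,0,0],0.06],
    [[0,-0.05,0],[0,0,0],0.06],
    [[-0.04,0,-0.03],[0,0,0],0.06],
    [[-0.05,0,-0.03],[0,0,0],0.06],
    [[-0.05,0,-0.03],[0,0,0],0.06],
    [[0,0,0],[0,0,0],0.06]
  ]
}}

```text
time_s: 20.08
position: [0.397, -0.0878, 0.2589]
tool_rot: [[0.831, 0.001, 0.556], [-0.556, -0.001, 0.831], [0.001, -1.0, 0.0]]
ft_force: [1.0, 0.3, 1.1]
grip_width: 0.0598
```

```bash
python3 - <<'E'
from fit import *
o=st(); T=env.get_image('top'); p=env.get_image('side')
save('t7.png',T['image'])
x,y=.567,-.0918
for n,q in(('top',T),('side',p)):
    c=proj(q,[x,y,.08]).astype(int)
    over(q,[circ(x,y,.094,.047),circ(x,y,.07,.02)],(c[0]-30,c[0]+30,c[1]-40,c[1]+40),'a7'+n+'.png')
a=[cv2.resize(cv2.imread('pics/a7%s.png'%n),(400,300)) for n in('top','side')]
cv2.imwrite('pics/m7.png',np.vstack([np.hstack(a),cv2.resize(cv2.imread('pics/t7.png')[120:290,170:490],(800,300))[:]]))
c=proj(T,[x,y,.1]).astype(int)
for zz in (.07,.084):
    b=fit(T,wheel,[x,y,0.2],(c[0]-28,c[0]+28,c[1]-28,c[1]+28),z0=zz,so=np.pi/4); print(zz,b.x,np.degrees(b.x[2])%90,b.fun)
E
```

```text
t 20.07 pos [ 0.397  -0.0878  0.2589] az -33.77 q6 4.5 F [1.  0.3 1.1] M [-0.01 -0.02 -0.04] w 0.0598 tilt [0.0012 0.    ]
0.07 [ 0.56691379 -0.09299284  1.06214568] 60.85646472719362 -0.759053538841373
0.084 [ 0.56323634 -0.08929343  1.0595038 ] 60.70509583772328 -0.7526056443118647
```

View pics/m7.png

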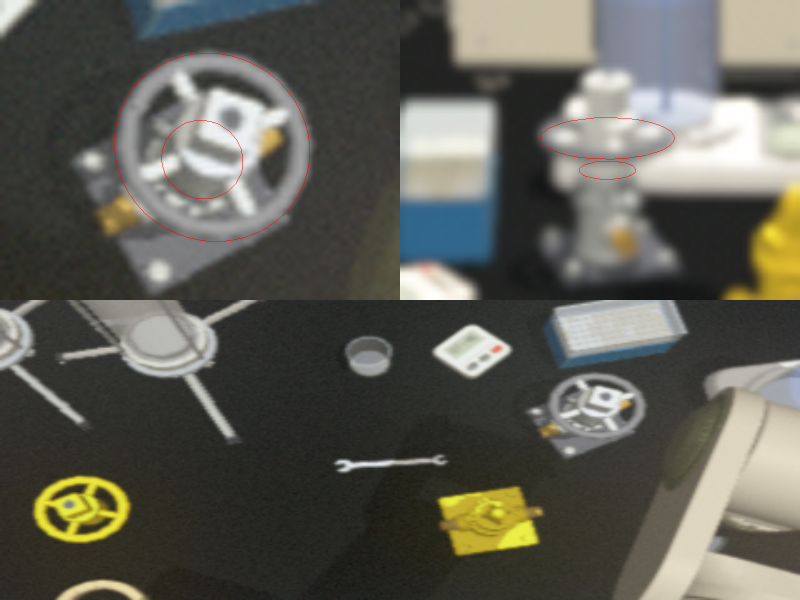

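```bash
python3 - <<'E'
from h import *
st(); print(env.close_job())
E
```

```text
t 20.18 pos [ 0.4002 -0.0889  0.2589] az -33.73 q6 4.5 F [ 0.4 -0.8  0.1] M [-0.03  0.   -0.03] w 0.0601 tilt [0.0029 0.0004]
the job is handed in; nothing more can be done
None
```

The grey handwheel is on the steel valve, and I turned it clockwise to the hard stop, let go and handed the job in at about 20 s. The stem angle can't be read directly, so "closed" rests on the torque and turn angle below.

**Fitting:** I centred the wheel by gripping the boss on both axes, then lowered it onto the stem. The first entry touched the nose off-centre, pressing with about 12 N and showing a side force, so I shifted the wheel about 2 mm and it went in freely. I then pressed lightly, with about 10 N, and swept the wheel clockwise. It meshed within the first 12° and slid home with almost no force. It came to rest 13.7 mm below the out-of-mesh stop, where 14 mm was expected. No contact went above about 12 N at any reading.

**Closing:** The gripper turned about 69° after meshing, until the wrist torque jumped from 0.3 to 2 N m, which I took as the valve's stop.

**Last checks:**
- **Forces:** Nothing pressed on the tool after the release.
- **Pictures:** The wheel sits level at collar height and on the stem's axis. The beaker, timer, spanner and both yellow look-alikes look unmoved. The dish was hidden behind the arm in the last top picture; nothing passed near it.
- **One disagreement:** The final picture fit puts the wheel about 4.5° counter-clockwise of where the gripper stood. I put this down to the boss twisting slightly in the pads against the stop, plus a weaker fit with the valve showing behind the spokes. I did not grip it again to confirm.

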